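# Make up the glazing and the lustre kits

### The job

Make up two decorating kits from the stock in the middle of the bench, each tray filled in order of use starting from its handle: in the three-compartment tray the wax stick, then the small square brass tin, then the rounded black polishing stone; in the two-compartment tray the straight black wiping wedge, then the glaze jar. Set each thing flat on the floor and in the middle of its compartment, tin and jar upright. Leave the two ribs and the stamp where they are.

Things in the scene. Friction and masses are not known exactly. Their poses are not given: they have to be found in the camera images.
- long_tray: shallow plywood tray, fixed, 215 x 100 mm, dark bow handle 23 mm beyond one end; three compartments in a row, each 65 (x) x 90 mm. Floor 5 mm, dividers (5 mm wide) 9 mm above bench. Origin: underside, centre of the 215 x 100; x along the row, away from the handle; y along the dividers; z up. Centres from the handle: x = -70, 0, +70 mm, y = 0. At the robot's left or right, handle on the far end.
- short_tray: shallow plywood tray, fixed, 145 x 100 mm, dark bow handle 23 mm beyond one end; two compartments in a row, each 65 (x) x 90 mm. Floor 5 mm, dividers (5 mm wide) 9 mm above bench. Origin: underside, centre of the 145 x 100; x along the row, away from the handle; y along the dividers; z up. Centres from the handle: x = -35, +35 mm, y = 0. At the robot's left or right, turned any way.
- glaze_jar: round blue-grey glaze jar with black cap closed firmly on it, 49 mm in diameter, 68 mm tall, upright; the body below the cap is straight-sided up to 44 mm height; 0.10 to 0.16 kg. On the bench in the middle, at any yaw. Origin: centre of its underside; z up.
- wiping_wedge: straight black rubber bar with flat sides, 60 mm long, 16 mm wide, 9 mm high; its length lies at +40 degrees (0.70 rad, anticlockwise from above) from its x axis, so it is gripped across the line at +130 degrees. On the bench in the middle, at any yaw. Origin: centre of its underside; z up.
- wax_stick: straight yellow wax stick, a square bar 10 mm wide (x) x 62 mm long (y) x 10 mm high. On the bench in the middle, at any yaw. Origin: centre of its underside; z up.
- brass_tin: small square brass tin, 26 x 26 mm with rounded corners and 20 mm high, with a round top (18 mm diameter) up to 28 mm; its flat sides face +25 and +115 degrees (0.436 and 2.007 rad, anticlockwise from above) from its x axis; about 0.06 kg. On the bench in the middle, at any yaw. Origin: centre of its underside; z up.
- polishing_stone: smooth rounded black pebble, oval, 29 x 47 mm and 22 mm high, flat underneath; narrowest (29 mm) along the line at +12 degrees (0.21 rad, anticlockwise from above) from its x axis; about 0.05 kg. On the bench in the middle, at any yaw. Origin: centre of its underside; z up.
- red_rib: flat red half-moon rib, about 56 x 80 x 8 mm; belongs to neither kit, stays where it is. On the bench in the middle, at any yaw. Origin: centre of its underside; z up.
- pale_rib: flat pale green kidney-shaped rib, about 64 x 74 x 8 mm; belongs to neither kit, stays where it is. On the bench in the middle, at any yaw. Origin: centre of its underside; z up.
- carved_stamp: teal rubber stamp, round foot 32 mm in diameter with a curved stem, 94 mm tall, standing upright; belongs to neither kit, stays where it is. On the bench in the middle, at any yaw. Origin: centre of its underside; z up.
There are look-alikes about, which are no part of the job. Of the things shaped like the polishing_stone, the black one is meant.

How it is judged:
By the outcome, as a careful person would: the job done as asked, in the order asked, and still so for the second after the job is handed in, with the robot touching nothing.
It also fails if it takes over 125 s, if anything falls off the work surface, if the arm or the gripper's body presses on something with over 40 N, if the wrist force passes 120 N, or if a joint passes its speed limit or range.

### The arm

A 6-joint arm with a two-finger parallel gripper is mounted at the origin on the work surface; the furniture and walls round the work are solid. World frame = base frame: x ahead of the robot, y to its left, z up, the work surface at z = 0. Lengths are in mm, angles in rad, forces in N, time in s.
With the tool pointing down it reaches from about 275 to 750 mm from the base axis. Payload 10.2 kg.
Tool frame: the origin (TCP) lies at the very end of the fingers, on their centre line; the grasp point (between the pads) lies 19 mm behind it; z points along the fingers, y is the line along which they close (so a half turn about z gives the same grasp; the last joint's range is limited). The gripper opens to 85 mm and grips with 20 to 120 N. Pads are 22 mm wide; open, the fingers measure 114 mm over their backs; the gripper's body (76 mm by 85 mm) begins 54 mm behind the grasp point. The pads swing forward as they close: fully open they stand 13 mm farther back than shut.
Start: joints at [-1.372, 0.313, 1.498, -0, 1.331, -0.223], TCP at [214.925, -478.997, 231.294] pointing down, gripper open.
Joint ranges: [-2.94, 2.94], [-0.97, 2.17], [0.19, 2.56], [-1.23, 4.37], [0.02, 3.11], [-2.88, 2.88]. Speed limits (rad/s): [2.39, 2.39, 3.01, 3.14, 3.14, 3.14].

### API

Orientations are given as a unit quaternion [w, x, y, z].
In Python, from rig import * gives the robot as it stands. The module is installed in compiled form; this text tells all that it offers.
- The arm moves only by the shell command python3 -m crank 'ROWS' [FORCE]. ROWS is JSON, a list that holds one entry, the list of rows, each a list of 7 numbers: the shift along the tool's x, y, z in units of 25 mm (1.0 is 25 mm), then the turn, a rotation vector about the tool's x, y, z in units of 8 degrees (1.0 is 8 degrees), then the finger opening in mm, from 0 to 85.4. A call has exactly 8 rows; each row shifts and turns the commanded pose from where the row before left it, along the tool's axes as they then stand; what a row does not reach is not made up. A row lasts 1/10 s, in which the tool goes at most 50 mm and 8.59 degrees, less where a joint would pass 70% of its speed; a pose out of reach is approached as far as the arm can. A call is refused whole if a number of a shift passes 1 or a number of a turn 1, either way. A call with a gripper value outside its range is refused whole. The fingers move at their own pace and stop on an object; FORCE is the grip in N (left out, the last holds). Time passes only in rows, so rows that do not move let the fingers close, or fill a call up. It gives the time, the measured TCP pose, the force, the opening and the grip force at its end, in the units of the state.
- sense(): the state, without advancing time (a new reading comes with each control period).
- capture(name): name is "side" or "top"; returns the picture (400x640x3 uint8, blue, green, red); there is no depth.
- camera_model(name): a dict with "fx", "fy", "cx", "cy" (pixels), "world_from_camera" (4x4, takes a point from camera to world coordinates). Camera axes: x right, y up, looking along -z (the intrinsics and any distortion apply to the point x, -y, -z); pixel columns grow to the right and rows downward; lengths in mm; the calibration is good to about 2 mm. A picture is of the moment at which its call begins. camera_model takes no time and is no camera call.
- finish_job(): hands the job in; it is judged then, once.
The state is a dict: "time_s": time; "joints": joint angles; "dq": joint speeds; "tau": joint torques, N m; "eef_pos": TCP position; "ee_rot": TCP orientation; "force": force on the tool from outside, world axes, zero at the start; "wrist_torque": the same for the moment, N m; "grip_width": opening from 0.0 (shut) to 1.0 (fully open); "grip_force": force on a finger pad.
Only numpy, scipy, OpenCV 4.12 (cv2) and the standard library are available. Lean on these libraries where they do the work, as an engineer would, in place of code of your own. Each camera call takes 0.05 s, during which the arm holds its last target. There are 200 camera calls.

## Working session

There is one attempt and no reset: what is moved stays moved. The work goes in short steps, Python scripts to look and compute and a shell command to move; the robot and the scene stay as the last step left them, time stands still between calls to the robot, and variables do not carry over. Pictures are saved under pics/ and viewed, at most 16 in all, crops included, and the job is handed in when it is done.

```bash
mkdir -p pics
python3 - <<'E'
from rig import *
import cv2,json
for n in("top","side"):
    cv2.imwrite(f"pics/{n}0.png",capture(n)); m=camera_model(n); print(n,m)
s=sense();print(s)
E
```

```text
top {'fx': 410.88905237614114, 'fy': 410.88905237614114, 'cx': 321.6454594634254, 'cy': 198.4695535412014, 'world_from_camera': array([[-9.97042338e-03,  9.84776570e-01, -1.73538752e-01,
         3.93619198e+02],
       [-9.99780304e-01, -1.30173666e-02, -1.64284041e-02,
        -9.54968241e+00],
       [-1.84373250e-02,  1.73336828e-01,  9.84690007e-01,
         9.56679216e+02],
       [ 0.00000000e+00,  0.00000000e+00,  0.00000000e+00,
         1.00000000e+00]])}
side {'fx': 491.0935621268579, 'fy': 491.0935621268579, 'cx': 322.0926515584842, 'cy': 202.24654874076222, 'world_from_camera': array([[-9.89478134e-01,  7.66885247e-02, -1.22686157e-01,
         4.06383641e+02],
       [-1.44315546e-01, -5.83494505e-01,  7.99191583e-01,
         9.28242218e+02],
       [-1.02978751e-02,  8.08488116e-01,  5.88422400e-01,
         7.38917560e+02],
       [ 0.00000000e+00,  0.00000000e+00,  0.00000000e+00,
         1.00000000e+00]])}
{'time_s': 0.1, 'joints': array([-1.37241837e+00,  3.13413138e-01,  1.49833234e+00,  1.40775673e-05,
        1.33101200e+00, -2.23413046e-01]), 'dq': array([ 0.00097489, -0.00120666, -0.00245406,  0.00074683, -0.00196074,
        0.0008515 ]), 'tau': array([ 2.02433373e-03, -4.12898648e+01, -2.60143358e+01, -2.03914296e-04,
        3.02622546e-03,  4.89475234e-07]), 'eef_pos': array([ 214.87377995, -478.77203938,  230.79336543]), 'ee_rot': array([-5.82281607e-04,  9.77844032e-01,  2.09333968e-01,  1.41260772e-05]), 'force': array([-0.44585006, -0.77316847,  0.10828426]), 'wrist_torque': array([ 0.02525063, -0.01095615, -0.02782062]), 'grip_force': 0.0, 'grip_width': 0.9974681981142347}
```

View pics/top0.png

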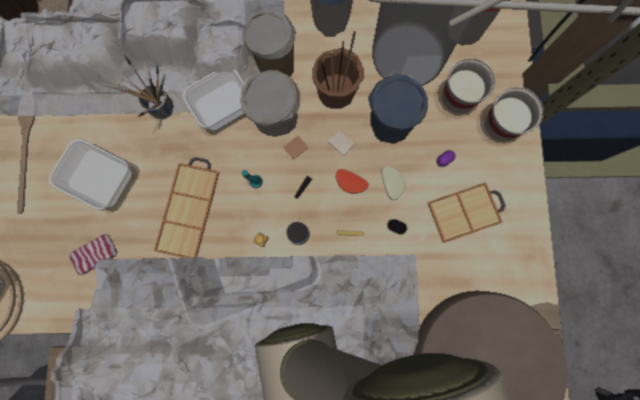

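View pics/side0.png

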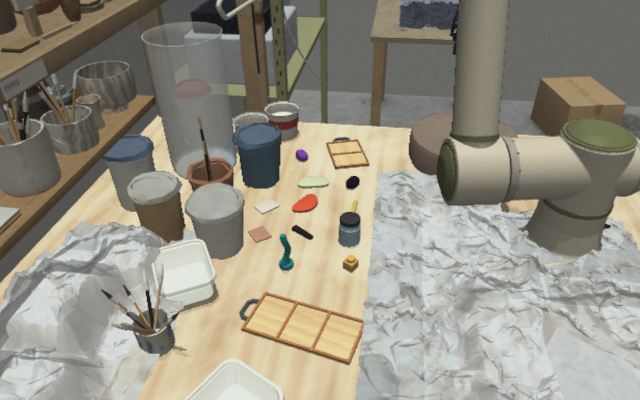

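The top view shows the long tray at (187,210) with its handle at (200,163), and the short tray at (465,212) with its handle at (497,200). The stock is the wedge (303,187), wax (350,233), stone (397,227), tin (260,240) and jar (297,233). The purple pebble at (446,158) is a look-alike. Next I'll measure by colour.

```bash
cat > h.py <<'E'
import cv2,numpy as np
from rig import camera_model
def ray(n,uv,z):
    m=camera_model(n);T=m["world_from_camera"];u,v=uv
    d=T[:3,:3]@[(u-m["cx"])/m["fx"],-(v-m["cy"])/m["fy"],-1];o=T[:3,3]
    return (o+d*(z-o[2])/d[2])[:2]
def pix(n,P):
    m=camera_model(n);T=m["world_from_camera"];c=T[:3,:3].T@(np.array(P)-T[:3,3])
    return m["cx"]+m["fx"]*c[0]/-c[2], m["cy"]-m["fy"]*c[1]/-c[2]
def blob(n,im,uv,r,lo,hi,z):
    """largest HSV blob in the box: world centroid, minAreaRect (centre,size,long axis deg) on plane z"""
    S=8;u,v=uv;x0,y0=u-r,v-r
    c=cv2.resize(im[y0:v+r,x0:u+r],None,fx=S,fy=S,interpolation=cv2.INTER_CUBIC)
    m=cv2.inRange(cv2.cvtColor(c,cv2.COLOR_BGR2HSV),lo,hi)
    k=max(cv2.findContours(m,0,1)[0],key=cv2.contourArea)
    W=np.array([ray(n,(x0-.5+(p[0][0]+.5)/S,y0-.5+(p[0][1]+.5)/S),z) for p in k],np.float32)
    M=cv2.moments(W);cen=np.array([M["m10"],M["m01"]])/M["m00"]
    (cx,cy),(w,h),a=cv2.minAreaRect(W)
    if w<h: w,h,a=h,w,a+90
    ax=.5*np.degrees(np.arctan2(2*M["mu11"],M["mu20"]-M["mu02"]))
    return cen.round(1),np.round([cx,cy,w,h],1),round(a%180,1),round(ax%180,1)
E
python3 - <<'E'
from h import *
t=cv2.imread("pics/top0.png");s=cv2.imread("pics/side0.png")
hs=cv2.cvtColor(t,cv2.COLOR_BGR2HSV)
for q in [(303,187),(350,233),(397,227),(260,240),(297,233),(330,215),(187,210),(175,207),(200,163),(497,200)]: print(q,hs[q[1],q[0]])
A=cv2.resize(t[150:270,150:310],None,fx=5,fy=5,interpolation=cv2.INTER_CUBIC)
B=cv2.resize(t[150:270,280:440],None,fx=5,fy=5,interpolation=cv2.INTER_CUBIC)
cv2.imwrite("pics/a.png",A);cv2.imwrite("pics/b.png",B)
B=cv2.resize(t[170:260,410:530],None,fx=5,fy=5,interpolation=cv2.INTER_CUBIC)
cv2.imwrite("pics/c.png",B)
blk=((0,0,0),(180,255,70))
print("wedge",blob("top",t,(303,187),13,*blk,6))
print("stone",blob("top",t,(397,227),13,*blk,8), blob("side",s,(352,182),10,*blk,8))
print("wax",blob("top",t,(350,233),17,(15,120,100),(35,255,255),8))
print("tin",blob("top",t,(260,240),10,(10,125,60),(35,255,255),10),blob("side",s,(351,263),12,(10,125,60),(35,255,255),14))
print("cap",blob("top",t,(297,233),16,(0,0,0),(180,255,90),68))
E
```

```text
(303, 187) [ 0  9 27]
(350, 233) [ 23 127 156]
(397, 227) [132  47  27]
(260, 240) [ 23 131 164]
(297, 233) [10 16 48]
(330, 215) [ 15  69 160]
(187, 210) [ 22  79 165]
(175, 207) [ 23  76 165]
(200, 163) [ 16  69 163]
(497, 200) [ 25  39 165]
wedge (array([591.2,  50.2]), array([589. ,  51.4,  57.5,  12.8]), 146.5, np.float64(146.1))
stone (array([ 493.5, -166.5]), array([ 493.5, -166.5,   44. ,   27.5]), 65.4, np.float64(67.1)) (array([ 492. , -166.1]), array([ 492.3, -167. ,   61.1,   32.9]), 89.6, np.float64(82.3))
wax (array([479.4, -57.5]), array([479.5, -58.2,  57.1,   6.3]), 87.1, np.float64(86.8))
tin (array([466.8, 149. ]), array([466.9, 149. ,  23.9,  22.5]), 61.6, np.float64(70.6)) (array([465.9, 153.8]), array([465.5, 153.3,  41.8,  32. ]), 62.4, np.float64(90.1))
cap (array([475.6,  58.1]), array([475.6,  58.1,  50.1,  45.4]), 44.9, np.float64(48.6))
```

View pics/a.png

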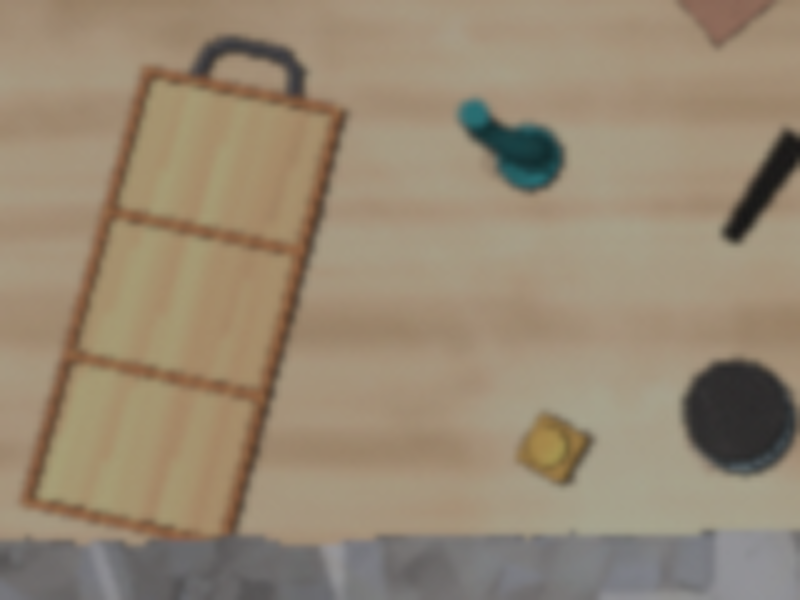

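View pics/c.png

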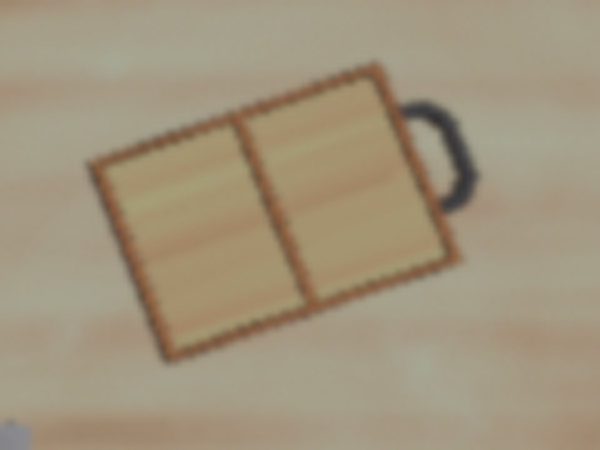

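View pics/b.png

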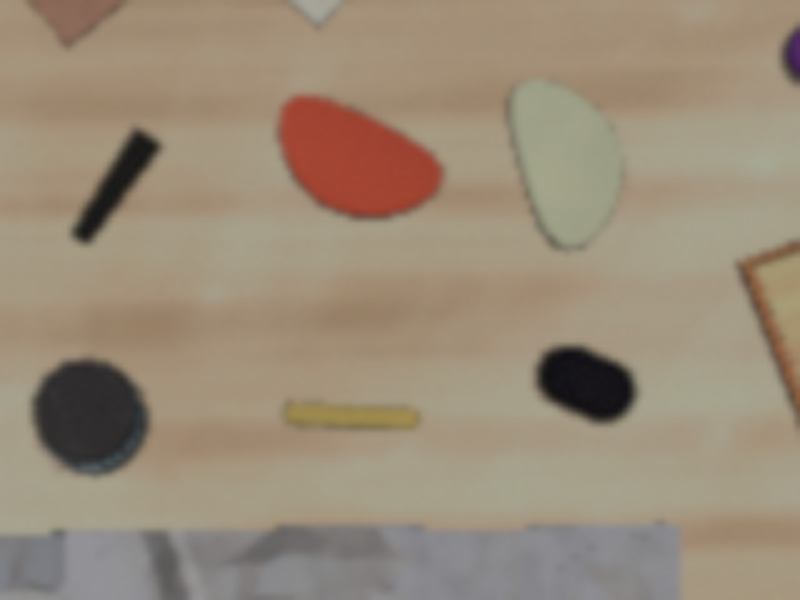

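Crop a shows the long tray's rim corners at (148,68), (345,110), (25,503) and (232,540), with the near edge partly under the paper. Crop c shows the short tray's at (378,66), (460,260), (168,360) and (90,163), with its handle towards (460,160). Crop b shows wax, wedge, stone and jar clear of each other. Next I'll compute the tray poses and cross-check the views.

Run:
```python
from h import *
s=cv2.imread("pics/side0.png")
def tr(C,o,S,z=9):return np.array([ray("top",(o[0]-.5+(u+.5)/S,o[1]-.5+(v+.5)/S),z) for u,v in C])
L=tr([(148,68),(345,110),(232,540),(25,503)],(150,150),5)   # handle L,R, far R,L
S=tr([(378,66),(460,260),(168,360),(90,163)],(410,170),5)  # handle pair, far pair
for n,c,l in(("L",L,215),("S",S,145)):
    ctr=c.mean(0);d=(c[2]+c[3]-c[0]-c[1])/2
    print(n,ctr.round(1),np.hypot(*d).round(1),np.linalg.norm(c[1]-c[0]).round(1),np.linalg.norm(c[2]-c[3]).round(1),np.degrees(np.arctan2(d[1],d[0])).round(1))
    for P in c: print(P.round(1),np.round(pix("side",[*P,9]),1))
for n,P in(("tin",[466.5,149,14]),("cap",[476,58,68]),("wedge",[590.5,50.5,5]),("wax",[479.4,-57.5,5])): print(n,np.round(pix("side",P),1))
o=(230,180);A=cv2.resize(s[180:370,230:390],None,fx=3,fy=3,interpolation=cv2.INTER_CUBIC);cv2.imwrite("pics/d.png",A)
```

```text
L [537.7 321.7] 209.5 98.0 98.5 167.3
[650.9 346.4] [242.2 325.4]
[628.8 251. ] [265.6 289.8]
[426.5 296.3] [363.4 317.5]
[444.5 393.2] [348.9 358.9]
S [ 524.8 -323.8] 143.6 96.6 96.7 108.0
[ 592.8 -376.9] [325.8 141.3]
[ 501.1 -407.2] [356.8 138.3]
[ 456.8 -270.8] [368.1 162.3]
[ 548.6 -240.3] [334.7 165.8]
tin [350.2 261.2]
cap [350.5 215.3]
wedge [301.7 230.7]
wax [353.1 207.3]
```

View pics/d.png

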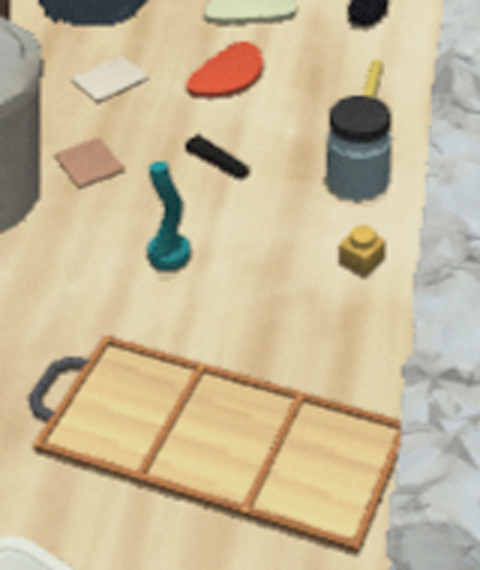

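Side view: long tray corners are at about (242,329), (266,293), (363,321) and (349,362), 2–4 px lower than the top view predicts. The calibration is slightly off, so I'll verify with the gripper in view. First the wax.

```bash
cat > plan.py <<'E'
import sys,numpy as np
from rig import sense
from scipy.spatial.transform import Rotation as R
s=sense();q=s["ee_rot"];M=R.from_quat(np.r_[q[1:],q[0]]);m=M.as_matrix();p=s["eef_pos"]
psi=np.degrees(np.arctan2(m[1,0],m[0,0]))
print("t",round(s["time_s"],1),"pos",p.round(1),"psi",round(psi,1),"w",round(s["grip_width"]*85.4,1),"gf",round(s["grip_force"],1),"F",s["force"].round(1),"q",s["joints"].round(2),"tilt",m[:2,2].round(3))
a=[float(v) for v in sys.argv[1:]]
while a:
    x,y,z,t=a[:4];a=a[4:]
    rz=-((t-psi+180)%360-180)/8; c,sn=np.cos(np.radians(t)),np.sin(np.radians(t))
    d=np.array([x,y,z])-p
    print("turn units",round(rz,2),"then shift units",np.round([(d[0]*c+d[1]*sn)/25,(d[0]*sn-d[1]*c)/25,-d[2]/25],2))
    p=np.array([x,y,z]);psi=t
E
python3 -m crank '[[[0,0,0,0,0,-0.98,60],[0,0,0,0,0,-0.98,60],[0,0,0,0,0,-0.98,60],[0,0,0,0,0,-0.98,60],[0,0,0,0,0,-0.98,60],[0,0,0,0,0,-0.98,60],[0,0,0,0,0,-0.98,60],[0,0,0,0,0,-0.98,60]]]' 30
python3 plan.py 479.5 -58 100 87
```

```text
time_s: 0.9
eef_pos: [214.9, -478.8, 230.9]
ee_rot: [-0.0, 0.724, 0.69, 0.0]
force: [0.2, 0.2, 0.5]
grip_width: 0.701
grip_force: 0.0
t 0.9 pos [ 214.9 -478.8  230.9] psi 87.2 w 59.9 gf 0.0 F [0.2 0.2 0.5] q [-1.37  0.31  1.5  -0.    1.33 -1.32] tilt [-0.     0.001]
turn units 0.03 then shift units [17.36  9.69  5.24]
```

```bash
python3 -m crank '[[[0.72,0.4,0.22,0,0,0,60],[0.72,0.4,0.22,0,0,0,60],[0.72,0.4,0.22,0,0,0,60],[0.72,0.4,0.22,0,0,0,60],[0.72,0.4,0.22,0,0,0,60],[0.72,0.4,0.22,0,0,0,60],[0.72,0.4,0.22,0,0,0,60],[0.72,0.4,0.22,0,0,0,60]]]' >/dev/null
python3 -m crank '[[[0.72,0.4,0.22,0,0,0,60],[0.72,0.4,0.22,0,0,0,60],[0.72,0.4,0.22,0,0,0,60],[0.72,0.4,0.22,0,0,0,60],[0.72,0.4,0.22,0,0,0,60],[0.72,0.4,0.22,0,0,0,60],[0.72,0.4,0.22,0,0,0,50],[0.72,0.4,0.22,0,0,0,50]]]' >/dev/null
python3 -m crank '[[[0.72,0.4,0.22,0,0,0,50],[0.72,0.4,0.22,0,0,0,50],[0.72,0.4,0.22,0,0,0,40],[0.72,0.4,0.22,0,0,0,40],[0.72,0.4,0.22,0,0,0,40],[0.72,0.4,0.22,0,0,0,40],[0.72,0.4,0.22,0,0,0,40],[0.72,0.4,0.22,0,0,0,40]]]' >/dev/null
python3 plan.py 479.5 -58 30 87  479.5 -58 2 87
python3 - <<'E'
from rig import *; import cv2,numpy as np
from h import pix
t=capture("top");s=capture("side");p=sense()["eef_pos"]
cv2.imwrite("pics/t1.png",t);cv2.imwrite("pics/s1.png",s)
print(pix("top",p),pix("side",p))
a=cv2.resize(t[180:280,290:400],None,fx=4,fy=4,interpolation=2);b=cv2.resize(s[140:240,305:395],None,fx=4,fy=4,interpolation=2)
cv2.imwrite("pics/e.png",np.hstack([a,b]))
E
```

```text
t 3.3 pos [478.3 -59.8  98.8] psi 86.9 w 40.0 gf 0.0 F [ 0.7 -0.7 -0.3] q [-0.37  0.38  1.79 -0.    0.98 -0.31] tilt [-0.  0.]
turn units -0.01 then shift units [0.08 0.05 2.75]
turn units -0.0 then shift units [0.   0.   1.12]
(np.float64(352.4851770742936), np.float64(229.47477628456758)) (np.float64(354.7044291400797), np.float64(175.579979450969))
```

View pics/e.png

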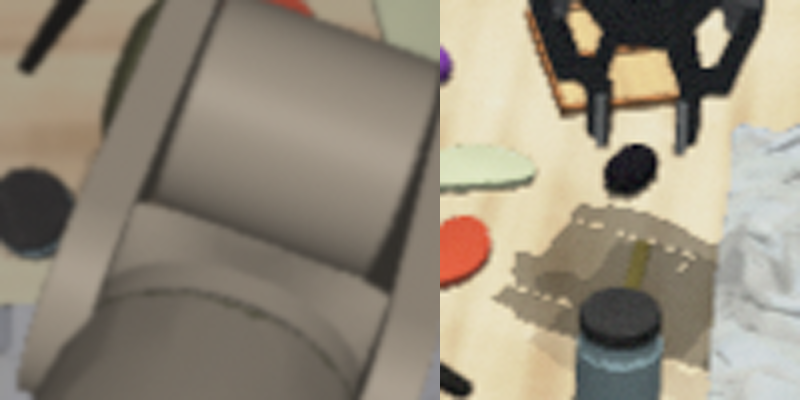

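The top view is hidden by the arm. In the side view the fingertips sit at about (355.5,177.6), against (354.7,175.6) predicted. So the side camera reads about 2 px low and the top view is right. Descend and grip.

```bash
python3 -m crank '[[[0.08,0.05,0.75,0,0,0,40],[0,0,0.8,0,0,0,40],[0,0,0.8,0,0,0,40],[0,0,0.7,0,0,0,40],[0,0,0.4,0,0,0,40],[0,0,0.4,0,0,0,40],[0,0,0,0,0,0,40],[0,0,0,0,0,0,5]]]' 30 >/dev/null
python3 -m crank '[[[0,0,0,0,0,0,5],[0,0,0,0,0,0,5],[0,0,0,0,0,0,5],[0,0,0,0,0,0,5],[0,0,0,0,0,0,5],[0,0,0,0,0,0,5],[0,0,0,0,0,0,5],[0,0,0,0,0,0,5]]]' >/dev/null
python3 plan.py  479.5 -58 140 87 606 310 140 77.3
```

```text
t 5.0 pos [479.8 -58.9   3.8] psi 86.9 w 8.6 gf 32.8 F [-2.8 -0.1  6.5] q [-0.37  0.54  1.85 -0.    0.75 -0.31] tilt [ 0.001 -0.001]
turn units -0.01 then shift units [ 0.04 -0.01 -5.45]
turn units 1.21 then shift units [15.47  1.7  -0.  ]
```

```bash
python3 - <<'E'
from h import *
f=lambda u,v,o:ray("top",(o[0]-.5+(u+.5)/5,o[1]-.5+(v+.5)/5),9)
a=[f(u,v,(150,150)) for u,v in((118,213),(302,248),(70,354),(265,395))]
d1,d2=(a[0]+a[1])/2,(a[2]+a[3])/2;d=(d2-d1);print(np.hypot(*d),np.degrees(np.arctan2(d[1],d[0])),d1-d/2,(d1+d2)/2,d2+d/2)
b=[f(u,v,(410,170)) for u,v in((238,122),(312,303))];m=sum(b)/2;print(m,np.degrees(np.arctan2(*(b[0]-b[1])[::-1])))
E
python3 -m crank '[[[0,0,-0.4,0,0,0,5],[0,0,-0.6,0,0,0,5],[0,0,-0.8,0,0,0,5],[0,0,-0.9,0,0,0,5],[0,0,-0.9,0,0,0,5],[0,0,-0.9,0,0,0,5],[0,0,-0.9,0,0,0.6,5],[0,0,0,0,0,0.6,5]]]' >/dev/null
python3 -m crank '[[[1,0.11,0,0,0,0,5],[1,0.11,0,0,0,0,5],[1,0.11,0,0,0,0,5],[1,0.11,0,0,0,0,5],[1,0.11,0,0,0,0,5],[1,0.11,0,0,0,0,5],[1,0.11,0,0,0,0,5],[1,0.11,0,0,0,0,5]]]' >/dev/null
python3 -m crank '[[[1,0.11,0,0,0,0,5],[1,0.11,0,0,0,0,5],[1,0.11,0,0,0,0,5],[1,0.11,0,0,0,0,5],[1,0.11,0,0,0,0,5],[1,0.11,0,0,0,0,5],[1,0.11,0,0,0,0,5],[0,0,0,0,0,0,5]]]' >/dev/null
python3 plan.py 606 310 60 77.2
```

```text
70.08049114810377 166.0753318596216 [605.35620024 304.67730967] [537.33516703 321.54189623] [469.31413381 338.40648279]
[ 524.58226765 -324.08843831] 18.320432092719905
t 7.4 pos [602.  300.4 138.2] psi 77.4 w 8.4 gf 32.0 F [ 0.5 -1.4 -1. ] q [0.29 0.72 1.11 0.   1.31 0.51] tilt [0.    0.001]
turn units 0.03 then shift units [0.41 0.07 3.13]
```

```bash
python3 -m crank '[[[0.29,0.06,0.6,0,0,0,5],[0,0,0.7,0,0,0,5],[0,0,0.7,0,0,0,5],[0,0,0.7,0,0,0,5],[0,0,0.6,0,0,0,5],[0,0,0.4,0,0,0,5],[0,0,0,0,0,0,5],[0,0,0,0,0,0,5]]]' >/dev/null
python3 plan.py 605 307 8.5 77
python3 - <<'E'
from rig import *; import cv2,numpy as np
from h import pix
t=capture("top");s=capture("side");p=sense()["eef_pos"]
print(pix("top",p),pix("side",p))
a=cv2.resize(t[140:270,145:235],None,fx=4,fy=4,interpolation=2);b=cv2.resize(s[240:370,235:345],None,fx=4,fy=4,interpolation=2)
cv2.imwrite("pics/f.png",np.hstack([a,b]))
E
```

```text
t 8.2 pos [605.5 304.7  46. ] psi 77.3 w 8.6 gf 32.0 F [0.2 0.1 0.1] q [ 0.29  0.82  1.17 -0.    1.15  0.52] tilt [0.001 0.   ]
turn units 0.03 then shift units [ 0.09 -0.04  1.5 ]
(np.float64(190.39425526021927), np.float64(177.89105765775167)) (np.float64(269.2303127367982), np.float64(297.69018289000707))
```

View pics/f.png

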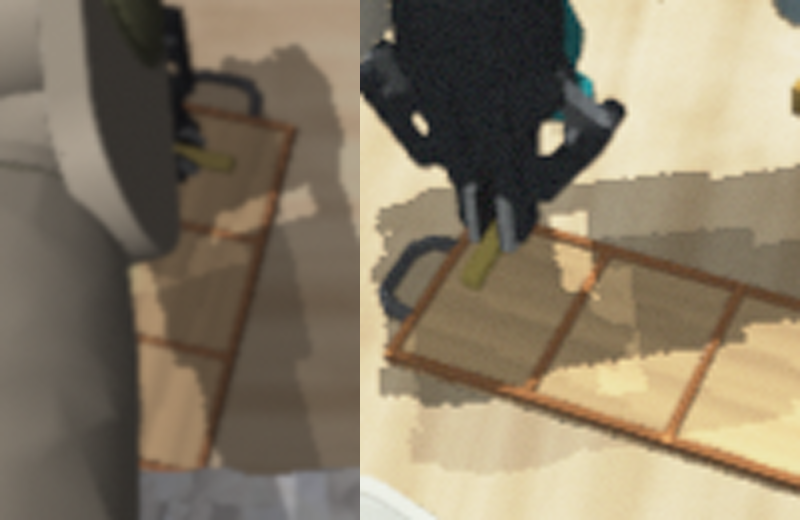

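The side view shows the wax held level above compartment 1, tips at about (268,301). The tip bias matches the tray bias, so the positions agree. Lower and release.

```bash
python3 -m crank '[[[0.09,-0.04,0.4,0,0,0,5],[0,0,0.4,0,0,0,5],[0,0,0.3,0,0,0,5],[0,0,0.2,0,0,0,5],[0,0,0.14,0,0,0,5],[0,0,0.03,0,0,0,5],[0,0,0,0,0,0,5],[0,0,0,0,0,0,5]]]'
python3 -m crank '[[[0,0,0,0,0,0,22],[0,0,0,0,0,0,22],[0,0,0,0,0,0,22],[0,0,0,0,0,0,22],[0,0,-0.3,0,0,0,22],[0,0,-0.8,0,0,0,22],[0,0,-1,0,0,0,45],[0,0,-1,0,0,0,45]]]' >/dev/null
python3 plan.py 466 149 100 61.5 466 149 3 61.5
```

```text
time_s: 9.1
eef_pos: [604.8, 307.2, 8.9]
ee_rot: [0.0, 0.781, 0.624, 0.0]
force: [1.0, -1.0, 0.1]
grip_width: 0.103
grip_force: 32.0
t 9.9 pos [604.7 307.1  87.7] psi 77.3 w 44.9 gf 0.0 F [-0.  -0.6  0. ] q [0.3  0.78 1.14 0.   1.22 0.52] tilt [0. 0.]
turn units 1.97 then shift units [-8.21 -1.86 -0.49]
turn units -0.0 then shift units [0.   0.   3.88]
```

```bash
python3 -m crank '[[[0,0,-0.5,0,0,0.99,50],[0,0,0,0,0,0.98,50],[-1,-0.23,0,0,0,0,50],[-1,-0.23,0,0,0,0,50],[-1,-0.23,0,0,0,0,50],[-1,-0.23,0,0,0,0,50],[-1,-0.23,0,0,0,0,50],[-1,-0.23,0,0,0,0,50]]]' >/dev/null
python3 -m crank '[[[-1,-0.23,0,0,0,0,50],[-1,-0.23,0,0,0,0,50],[-0.21,-0.02,0.3,0,0,0,50],[0,0,0.8,0,0,0,50],[0,0,0.8,0,0,0,50],[0,0,0.6,0,0,0,50],[0,0,0,0,0,0,50],[0,0,0,0,0,0,50]]]' >/dev/null
python3 plan.py 466 149.5 3 61.5
python3 - <<'E'
from rig import *; import cv2,numpy as np
from h import pix
s=capture("side");p=sense()["eef_pos"]
print(pix("side",p))
b=cv2.resize(s[200:300,290:410],None,fx=4,fy=4,interpolation=2)
c=cv2.resize(s[270:380,235:345],None,fx=4,fy=4,interpolation=2)[:400]
cv2.imwrite("pics/g.png",np.hstack([b,c])[:, :800])
E
```

```text
t 11.5 pos [466.5 149.2  36.6] psi 61.5 w 50.0 gf 0.0 F [-0.2  0.8  0.6] q [0.07 0.49 1.82 0.   0.83 0.57] tilt [0. 0.]
turn units 0.0 then shift units [ 0.   -0.02  1.35]
(np.float64(350.34399244229695), np.float64(253.22834857288925))
```

View pics/g.png

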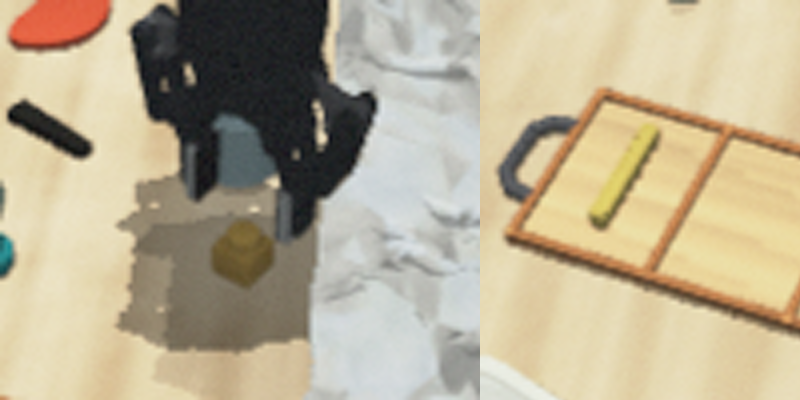

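The left crop shows the tin between the open fingers. The right crop shows the wax lying flat in compartment 1, a few mm short of centre. Grip the tin.

```bash
python3 -m crank '[[[0,0,0.5,0,0,0,50],[0,0,0.5,0,0,0,50],[0,0,0.35,0,0,0,50],[0,0,0,0,0,0,40],[0,0,0,0,0,0,20],[0,0,0,0,0,0,20],[0,0,0,0,0,0,20],[0,0,0,0,0,0,20]]]' 30 >/dev/null
python3 -m crank '[[[0,0,0,0,0,0,20],[0,0,0,0,0,0,20],[0,0,0,0,0,0,20],[0,0,-0.4,0,0,0,20],[0,0,-0.7,0,0,0,20],[0,0,-0.9,0,0,-0.65,20],[0,0,-0.9,0,0,-0.65,20],[0,0,-0.9,0,0,-0.65,20]]]' 
python3 plan.py 535.4 326.6 60 77 535.4 326.6 8 77
```

```text
time_s: 13.15
eef_pos: [466.0, 148.9, 99.2]
ee_rot: [0.0, 0.781, 0.625, 0.0]
force: [0.5, 0.0, -0.7]
grip_width: 0.304
grip_force: 30.4
t 13.2 pos [466.  148.9  99.2] psi 77.3 w 25.9 gf 30.4 F [ 0.5  0.  -0.7] q [0.07 0.39 1.77 0.   0.98 0.29] tilt [0.001 0.   ]
turn units 0.04 then shift units [7.55 1.11 1.57]
turn units -0.0 then shift units [0.   0.   2.08]
```

```bash
python3 -m crank '[[[0.94,0.14,0,0,0,0,20],[0.94,0.14,0,0,0,0,20],[0.94,0.14,0,0,0,0,20],[0.94,0.14,0,0,0,0,20],[0.94,0.14,0,0,0,0,20],[0.94,0.14,0,0,0,0,20],[0.94,0.14,0,0,0,0,20],[0.94,0.14,0,0,0,0,20]]]' >/dev/null
python3 -m crank '[[[0,0,0.6,0,0,0,20],[0,0,0.9,0,0,0,20],[0,0,0.9,0,0,0,20],[0,0,0.6,0,0,0,20],[0,0,0,0,0,0,20],[0,0,0,0,0,0,20],[0,0,0,0,0,0,20],[0,0,0,0,0,0,20]]]' >/dev/null
python3 plan.py 535.4 326.6 8.5 77
```

```text
t 14.8 pos [535.7 326.1  23.6] psi 77.1 w 25.7 gf 30.4 F [-0.   0.3 -0.6] q [0.36 0.75 1.38 0.   1.01 0.58] tilt [0.002 0.001]
turn units 0.02 then shift units [ 0.02 -0.01  0.6 ]
```

```bash
python3 -m crank '[[[0,0,0.3,0,0,0,20],[0,0,0.2,0,0,0,20],[0,0,0.1,0,0,0,20],[0,0,0,0,0,0,20],[0,0,0,0,0,0,33],[0,0,0,0,0,0,33],[0,0,0,0,0,0,33],[0,0,0,0,0,0,33]]]' 
python3 -m crank '[[[0,0,-0.3,0,0,0,33],[0,0,-0.7,0,0,0,40],[0,0,-1,0,0,0,50],[0,0,-1,0,0,0,60],[0,0,-1,0,0,0,60],[0,0,-1,0,0,0.7,60],[0,0,0,0,0,0.7,60],[0,0,0,0,0,0,60]]]' >/dev/null
python3 plan.py 493.5 -167 100 66
```

```text
time_s: 15.55
eef_pos: [535.2, 325.9, 7.5]
ee_rot: [-0.0, 0.782, 0.623, -0.0]
force: [0.2, 0.4, -0.5]
grip_width: 0.388
grip_force: 0.0
t 16.4 pos [535.4 326.  133.7] psi 65.9 w 60.2 gf 0.0 F [-0.4 -0.4 -0.1] q [ 0.36  0.62  1.3  -0.    1.23  0.78] tilt [0.002 0.001]
turn units -0.01 then shift units [-18.7    6.49   1.35]
```

```bash
python3 -m crank '[[[-0.9,0.31,0,0,0,0,60],[-0.9,0.31,0,0,0,0,60],[-0.9,0.31,0,0,0,0,60],[-0.9,0.31,0,0,0,0,60],[-0.9,0.31,0,0,0,0,60],[-0.9,0.31,0,0,0,0,60],[-0.9,0.31,0,0,0,0,60],[-0.9,0.31,0,0,0,0,60]]]' >/dev/null
python3 -m crank '[[[-0.9,0.31,0,0,0,0,60],[-0.9,0.31,0,0,0,0,60],[-0.9,0.31,0,0,0,0,60],[-0.9,0.31,0,0,0,0,60],[-0.9,0.31,0,0,0,0,60],[-0.9,0.31,0,0,0,0,60],[-0.9,0.31,0,0,0,0,60],[-0.9,0.31,0,0,0,0,60]]]' >/dev/null
python3 -m crank '[[[-0.9,0.31,0,0,0,0,60],[-0.9,0.31,0.2,0,0,0,60],[-0.9,0.31,0.3,0,0,0,60],[-0.9,0.31,0.4,0,0,0,60],[-0.7,0.29,0.4,0,0,0,60],[0,0,0.6,0,0,0,60],[0,0,0,0,0,0,60],[0,0,0,0,0,0,60]]]' >/dev/null
python3 plan.py 493.5 -167 40 66 493.5 -167 2 66
python3 - <<'E'
from rig import *; import cv2,numpy as np
t=capture("top");s=capture("side");cv2.imwrite("pics/t2.png",t);cv2.imwrite("pics/s2.png",s)
b=cv2.resize(t[150:265,145:225],None,fx=5,fy=5,interpolation=2)
c=cv2.resize(s[285:365,237:367],None,fx=3,fy=3,interpolation=2)
d=cv2.resize(s[130:210,300:430],None,fx=3,fy=3,interpolation=2)
o=np.zeros((575,800,3),np.uint8);o[:,:400]=b;o[:240,400:790]=c;o[250:490,400:790]=d
cv2.imwrite("pics/i.png",o)
E
```

```text
t 18.8 pos [ 492.5 -166.8   85.1] psi 66.0 w 59.8 gf 0.0 F [ 0.6 -0.3 -0.2] q [-0.55  0.47  1.69  0.    0.98 -0.13] tilt [-0.001  0.   ]
turn units 0.0 then shift units [0.01 0.04 1.81]
turn units -0.0 then shift units [0.   0.   1.52]
```

View pics/i.png

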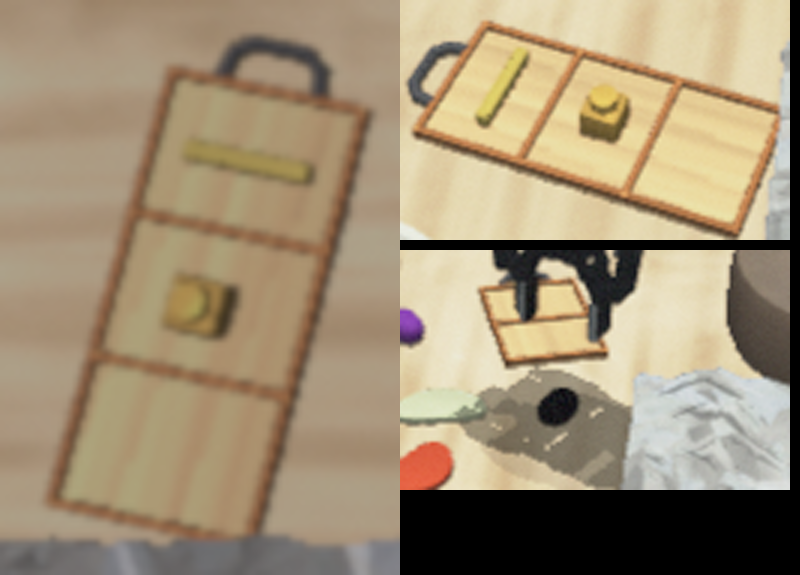

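Top crop: the wax at (248,161) against a compartment centre of (250,159), and the tin's base at about (214,303) against (212,302), so both are centred. The lower right shows the gripper above the stone. Grip it.

```bash
python3 -m crank '[[[0.01,0.04,0.8,0,0,0,60],[0,0,0.9,0,0,0,60],[0,0,0.9,0,0,0,60],[0,0,0.5,0,0,0,60],[0,0,0.24,0,0,0,60],[0,0,0,0,0,0,40],[0,0,0,0,0,0,20],[0,0,0,0,0,0,20]]]' 35 >/dev/null
python3 -m crank '[[[0,0,0,0,0,0,20],[0,0,0,0,0,0,20],[0,0,0,0,0,0,20],[0,0,0,0,0,0,20],[0,0,0,0,0,0,20],[0,0,0,0,0,0,20],[0,0,-0.2,0,0,0,20],[0,0,-0.3,0,0,0,20]]]' 
python3 plan.py 492.5 -167 140 66 467 342 140 77
```

```text
time_s: 20.45
eef_pos: [493.6, -167.3, 14.5]
ee_rot: [-0.0, 0.839, 0.544, -0.0]
force: [0.7, 0.3, -0.3]
grip_width: 0.32
grip_force: 34.7
t 20.4 pos [ 493.6 -167.3   14.5] psi 65.9 w 27.3 gf 34.7 F [ 0.7  0.3 -0.3] q [-0.55  0.58  1.73 -0.    0.83 -0.13] tilt [-0.  0.]
turn units -0.01 then shift units [-0.01 -0.04 -5.02]
turn units -1.38 then shift units [19.61 -5.57 -0.  ]
```

```bash
python3 -m crank '[[[0,0,-0.5,0,0,0,20],[0,0,-0.8,0,0,0,20],[0,0,-0.9,0,0,0,20],[0,0,-0.9,0,0,0,20],[0,0,-0.9,0,0,0,20],[0,0,-0.9,0,0,-0.7,20],[0,0,0,0,0,-0.69,20],[0,0,0,0,0,0,20]]]' >/dev/null
python3 -m crank '[[[0.9,-0.25,0,0,0,0,20],[0.9,-0.26,0,0,0,0,20],[0.9,-0.26,0,0,0,0,20],[0.9,-0.26,0,0,0,0,20],[0.9,-0.26,0,0,0,0,20],[0.9,-0.26,0,0,0,0,20],[0.9,-0.26,0,0,0,0,20],[0.9,-0.26,0,0,0,0,20]]]' >/dev/null
python3 -m crank '[[[0.9,-0.25,0,0,0,0,20],[0.9,-0.26,0,0,0,0,20],[0.9,-0.26,0,0,0,0,20],[0.9,-0.26,0,0,0,0,20],[0.9,-0.26,0,0,0,0,20],[0.9,-0.26,0,0,0,0,20],[0.9,-0.26,0,0,0,0,20],[0.9,-0.26,0,0,0,0,20]]]' >/dev/null
python3 -m crank '[[[0.9,-0.25,0,0,0,0,20],[0.9,-0.26,0,0,0,0,20],[0.9,-0.26,0,0,0,0,20],[0.9,-0.26,0.5,0,0,0,20],[0.9,-0.26,0.9,0,0,0,20],[0.9,-0.26,0.9,0,0,0,20],[0,0,0.9,0,0,0,20],[0,0,0,0,0,0,20]]]' >/dev/null
python3 plan.py 467 342 7.5 77
```

```text
t 23.6 pos [464.  346.6  53.7] psi 77.0 w 27.3 gf 34.7 F [-0.3  0.6 -0.1] q [ 0.44  0.62  1.52 -0.    1.    0.67] tilt [-0.006 -0.003]
turn units -0.0 then shift units [-0.15  0.16  1.85]
```

```bash
python3 -m crank '[[[-0.15,0.16,0.4,0,0,0,20],[0,0,0.6,0,0,0,20],[0,0,0.4,0,0,0,20],[0,0,0.3,0,0,0,20],[0,0,0.15,0,0,0,20],[0,0,0,0,0,0,20],[0,0,0,0,0,0,20],[0,0,0,0,0,0,34]]]' 
python3 -m crank '[[[0,0,0,0,0,0,34],[0,0,0,0,0,0,34],[0,0,0,0,0,0,34],[0,0,-0.3,0,0,0,34],[0,0,-0.7,0,0,0,34],[0,0,-1,0,0,0,40],[0,0,-1,0,0,0,45],[0,0,-1,0,0,0,45]]]' >/dev/null
python3 -m crank '[[[0,0,-1,0,0,0.98,45],[0,0,-0.3,0,0,0.98,45],[0,0,0,0,0,0.98,45],[0,0,0,0,0,0.98,45],[0,0,0,0,0,0.98,45],[0,0,0,0,0,0.98,45],[0,0,0,0,0,0.98,45],[0,0,0,0,0,0.98,45]]]' >/dev/null
python3 -m crank '[[[0,0,0,0,0,1,45],[0,0,0,0,0,1,45],[0,0,0,0,0,1,45],[0,0,0,0,0,1,45],[0,0,0,0,0,1,45],[0,0,0,0,0,1,45],[0,0,0,0,0,0,45],[0,0,0,0,0,0,45]]]' >/dev/null
python3 plan.py 590.5 50.5 140 -33.7
```

```text
time_s: 24.45
eef_pos: [469.3, 342.6, 10.8]
ee_rot: [0.0, 0.782, 0.623, 0.0]
force: [-0.8, -0.9, -0.3]
grip_width: 0.397
grip_force: 0.0
t 26.9 pos [469.  342.5 143.2] psi -33.5 w 44.9 gf 0.0 F [ 0.5 -0.1  0.7] q [ 0.43  0.51  1.44 -0.    1.19  2.58] tilt [0. 0.]
turn units 0.03 then shift units [10.52  7.02  0.13]
```

```bash
python3 -m crank '[[[0.88,0.59,0,0,0,0,40],[0.88,0.59,0,0,0,0,40],[0.88,0.59,0,0,0,0,40],[0.88,0.59,0,0,0,0,40],[0.88,0.59,0,0,0,0,40],[0.88,0.59,0,0,0,0,40],[0.88,0.59,0,0,0,0,40],[0.88,0.59,0,0,0,0,40]]]' >/dev/null
python3 -m crank '[[[0.88,0.59,0,0,0,0,40],[0.88,0.59,0.4,0,0,0,40],[0.88,0.59,0.7,0,0,0,40],[0.84,0.53,0.9,0,0,0,40],[0,0,0.9,0,0,0,40],[0,0,0.6,0,0,0,40],[0,0,0,0,0,0,40],[0,0,0,0,0,0,40]]]' >/dev/null
python3 plan.py 590.5 50.5 2 -33.7
python3 - <<'E'
from rig import *; import cv2,numpy as np
from h import pix
t=capture("top");s=capture("side");cv2.imwrite("pics/t3.png",t)
print(pix("side",sense()["eef_pos"]))
b=cv2.resize(t[150:265,145:225],None,fx=5,fy=5,interpolation=2)
c=cv2.resize(s[285:365,237:367],None,fx=3,fy=3,interpolation=2)
d=cv2.resize(s[170:260,250:380],None,fx=3,fy=3,interpolation=2)
o=np.zeros((575,800,3),np.uint8);o[:,:400]=b;o[:240,400:790]=c;o[250:520,400:790]=d
cv2.imwrite("pics/j.png",o)
E
```

```text
t 28.4 pos [590.8  50.6  55.9] psi -33.6 w 40.0 gf 0.0 F [-0.9  0.3  0.6] q [-0.11  0.64  1.48 -0.    1.02  2.04] tilt [ 0.001 -0.   ]
turn units 0.02 then shift units [-0.01  0.01  2.16]
(np.float64(300.62263025053284), np.float64(213.3585860250881))
```

View pics/j.png

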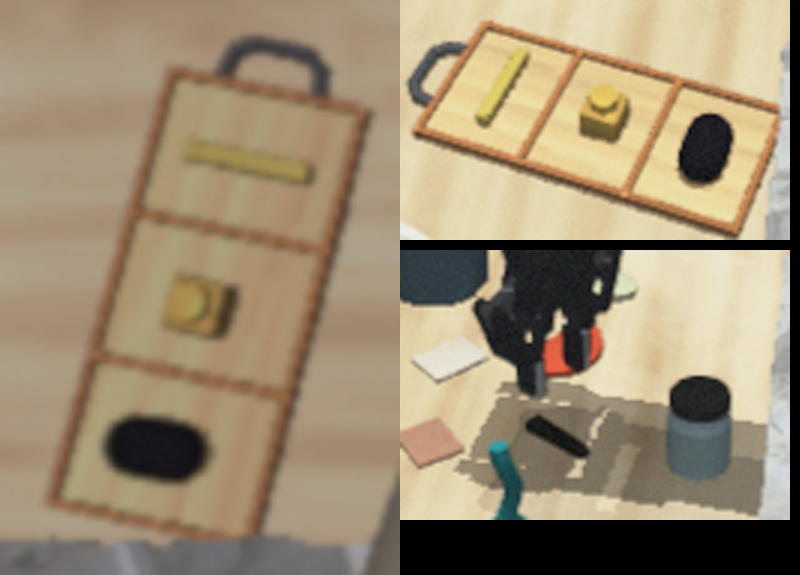

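The stone lies flat in compartment 3, apparently a few mm to the left at (157,449). The bottom right shows the gripper straddling the wedge. I'll measure the stone numerically and grip the wedge.

```bash
python3 -m crank '[[[0,0.01,0.7,0,0,0,40],[0,0,0.7,0,0,0,40],[0,0,0.4,0,0,0,40],[0,0,0.3,0,0,0,40],[0,0,0.1,0,0,0,40],[0,0,0,0,0,0,30],[0,0,0,0,0,0,10],[0,0,0,0,0,0,10]]]' 30 >/dev/null
python3 -m crank '[[[0,0,0,0,0,0,10],[0,0,0,0,0,0,10],[0,0,0,0,0,0,10],[0,0,0,0,0,0,10],[0,0,0,0,0,0,10],[0,0,0,0,0,0,10],[0,0,0,0,0,0,10],[0,0,0,0,0,0,10]]]'
python3 - <<'E'
from h import *
t=cv2.imread("pics/t3.png")
print("stone",blob("top",t,(176,239),14,(0,0,0),(180,255,70),14))
f=lambda u,v,z=9:ray("top",(145-.5+(u+.5)/5,150-.5+(v+.5)/5),z)
print(f(175,446), sum(f(*c) for c in((97,355),(288,395),(262,535),(52,500)))/4)
print("wax",blob("top",t,(194,182),16,(15,110,100),(24,255,255),11), sum(f(*c) for c in((172,72),(368,108),(322,243),(140,213)))/4)
E
python3 plan.py 590.5 50.5 140 -33.7 514 -357 140 18
```

```text
time_s: 30.15
eef_pos: [591.0, 50.4, 1.1]
ee_rot: [-0.0, 0.957, -0.29, 0.001]
force: [0.2, 1.2, 5.3]
grip_width: 0.149
grip_force: 29.6
stone (array([468.7, 343.3]), array([468.7, 343.3,  46.3,  26.7]), 79.3, np.float64(79.9))
[470.09935851 336.38890047] [470.20135947 336.57829283]
wax (array([604.2, 307.6]), array([604.2, 308. ,  61.8,  10. ]), 77.6, np.float64(77.2)) [605.965387   307.22412719]
t 30.1 pos [591.   50.4   1.1] psi -33.7 w 12.7 gf 29.6 F [0.2 1.2 5.3] q [-0.11  0.72  1.51  0.    0.91  2.05] tilt [ 0.001 -0.   ]
turn units 0.0 then shift units [-0.02  0.01 -5.56]
turn units -6.46 then shift units [-7.95 14.56 -0.  ]
```

```bash
python3 -m crank '[[[0,0,-0.3,0,0,0,10],[0,0,-0.6,0,0,0,10],[0,0,-0.9,0,0,0,10],[0,0,-0.9,0,0,0,10],[0,0,-0.9,0,0,0,10],[0,0,-0.9,0,0,0,10],[0,0,-0.9,0,0,0,10],[0,0,0,0,0,-0.9,10]]]' >/dev/null
python3 -m crank '[[[0,0,0,0,0,-0.8,10],[0,0,0,0,0,-0.8,10],[0,0,0,0,0,-0.8,10],[0,0,0,0,0,-0.8,10],[0,0,0,0,0,-0.8,10],[0,0,0,0,0,-0.8,10],[0,0,0,0,0,-0.8,10],[0,0,0,0,0,0,10]]]' >/dev/null
python3 plan.py 535.4 -357.3 140 18.3
```

```text
t 31.8 pos [590.4  50.4 136.2] psi 18.4 w 12.4 gf 28.9 F [-0.3  0.1  0.4] q [-0.11  0.54  1.41 -0.    1.19  1.14] tilt [ 0.001 -0.   ]
turn units 0.01 then shift units [-7.21 14.79 -0.15]
```

```bash
python3 -m crank '[[[-0.45,0.92,0,0,0,0,10],[-0.45,0.92,0,0,0,0,10],[-0.45,0.92,0,0,0,0,10],[-0.45,0.92,0,0,0,0,10],[-0.45,0.92,0,0,0,0,10],[-0.45,0.92,0,0,0,0,10],[-0.45,0.92,0,0,0,0,10],[-0.45,0.92,0,0,0,0,10]]]' >/dev/null
python3 -m crank '[[[-0.45,0.92,0,0,0,0,10],[-0.45,0.92,0,0,0,0,10],[-0.45,0.92,0,0,0,0,10],[-0.45,0.92,0,0,0,0,10],[-0.45,0.92,0,0,0,0,10],[-0.45,0.92,0,0,0,0,10],[-0.45,0.92,0.5,0,0,0,10],[-0.45,0.92,0.7,0,0,0,10]]]' >/dev/null
python3 -m crank '[[[0,0,0.9,0,0,0,10],[0,0,0.9,0,0,0,10],[0,0,0.5,0,0,0,10],[0,0,0,0,0,0,10],[0,0,0,0,0,0,10],[0,0,0,0,0,0,10],[0,0,0,0,0,0,10],[0,0,0,0,0,0,10]]]' >/dev/null
python3 plan.py 535.4 -357.3 6.5 18.3
python3 - <<'E'
from rig import *; import cv2,numpy as np
t=capture("top");s=capture("side");cv2.imwrite("pics/t4.png",t)
from h import *
# stone & jar re-measure with the arm away
print("stone",blob("top",t,(176,239),14,(0,0,0),(180,255,70),14))
print("cap",blob("top",t,(297,233),16,(0,0,0),(180,255,90),66))
b=cv2.resize(t[150:265,410:530],None,fx=3,fy=3,interpolation=2)
c=cv2.resize(s[110:190,300:400],None,fx=4,fy=4,interpolation=2)
o=np.zeros((360,770,3),np.uint8);o[:345,:360]=b;o[:320,365:765]=c
cv2.imwrite("pics/k.png",o)
E
```

```text
t 34.1 pos [ 535.5 -355.7   48.5] psi 18.3 w 12.4 gf 29.0 F [-1.  -0.5 -0.2] q [-0.77  0.75  1.31  0.    1.09  0.48] tilt [ 0.001 -0.001]
turn units 0.0 then shift units [-0.02  0.06  1.68]
stone (array([468.7, 343.3]), array([468.7, 343.3,  46.2,  26.6]), 79.4, np.float64(79.9))
cap (array([475.9,  58.3]), array([475.8,  58.4,  49.7,  45.6]), 55.9, np.float64(50.3))
```

View pics/k.png

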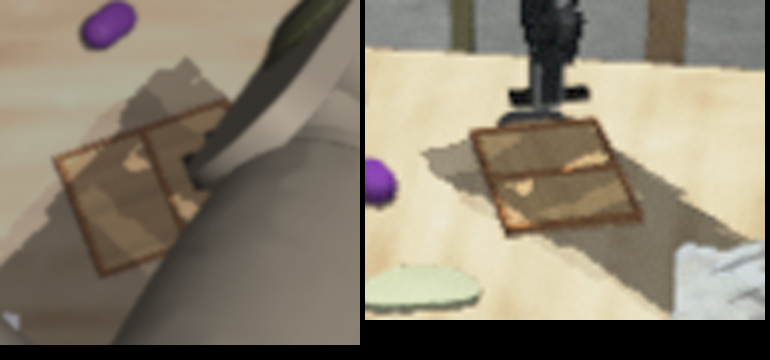

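The side view shows the wedge held level, and the arm is over the handle compartment. Lower it.

```bash
python3 -m crank '[[[-0.02,0.06,0.5,0,0,0,10],[0,0,0.5,0,0,0,10],[0,0,0.3,0,0,0,10],[0,0,0.2,0,0,0,10],[0,0,0.17,0,0,0,10],[0,0,0,0,0,0,10],[0,0,0,0,0,0,10],[0,0,0,0,0,0,10]]]'
```

```text
time_s: 35.05
eef_pos: [535.4, -357.2, 6.1]
ee_rot: [0.0, 0.987, 0.159, 0.0]
force: [0.4, 0.5, 1.5]
grip_width: 0.143
grip_force: 29.1
```

```bash
python3 -m crank '[[[0,0,0,0,0,0,25],[0,0,0,0,0,0,25],[0,0,0,0,0,0,25],[0,0,-0.3,0,0,0,25],[0,0,-0.8,0,0,0,40],[0,0,-1,0,0,0,60],[0,0,-1,0,0,-0.75,80],[0,0,-1,0,0,-0.75,80]]]' >/dev/null
python3 -m crank '[[[0,0,-0.7,0,0,-0.98,80],[0,0,-0.3,0,0,-0.98,80],[0,0,0,0,0,-0.98,80],[0,0,0,0,0,-0.98,80],[0,0,0,0,0,-0.98,80],[0,0,0,0,0,-0.98,80],[0,0,0,0,0,-0.98,80],[0,0,0,0,0,-0.98,80]]]' >/dev/null
python3 plan.py 475.9 58.5 130 108
```

```text
t 36.6 pos [ 535.3 -357.1  134.2] psi 93.4 w 79.9 gf 0.0 F [ 0.6 -0.3 -0.3] q [-0.77  0.65  1.23  0.    1.26 -0.83] tilt [ 0. -0.]
turn units -1.83 then shift units [16.55  2.88  0.17]
```

```bash
python3 -m crank '[[[0,0,0,0,0,-0.92,80],[0,0,0,0,0,-0.91,80],[0.87,0.15,0,0,0,0,80],[0.87,0.15,0,0,0,0,80],[0.87,0.15,0,0,0,0,80],[0.87,0.15,0,0,0,0,80],[0.87,0.15,0,0,0,0,80],[0.87,0.15,0,0,0,0,80]]]' >/dev/null
python3 -m crank '[[[0.87,0.15,0,0,0,0,80],[0.87,0.15,0,0,0,0,80],[0.87,0.15,0,0,0,0,80],[0.87,0.15,0,0,0,0,80],[0.87,0.15,0,0,0,0,80],[0.87,0.15,0,0,0,0,80],[0.87,0.15,0,0,0,0,80],[0.87,0.15,0,0,0,0,80]]]' >/dev/null
python3 -m crank '[[[0.87,0.15,0,0,0,0,80],[0.87,0.15,0,0,0,0,80],[0.87,0.15,0,0,0,0,80],[0.87,0.15,0,0,0,0,80],[0.87,0.15,0,0,0,0,80],[0,0,0,0,0,0,80],[0,0,0,0,0,0,80],[0,0,0,0,0,0,80]]]' >/dev/null
python3 plan.py 475.9 58.5 9 108
python3 - <<'E'
from rig import *; import cv2,numpy as np
from h import *
t=capture("top");s=capture("side");cv2.imwrite("pics/t5.png",t)
print("wedge",blob("top",t,(479,207),16,(0,0,0),(180,255,70),9))
b=cv2.resize(t[165:255,410:530],None,fx=4,fy=4,interpolation=2)
c=cv2.resize(s[120:260,300:400],None,fx=3,fy=3,interpolation=2)
o=np.zeros((430,790,3),np.uint8);o[:360,:480]=b;o[:420,485:785]=c
cv2.imwrite("pics/l.png",o)
E
```

```text
t 39.0 pos [477.9  57.5 133.8] psi 107.7 w 80.3 gf 0.0 F [ 0.9 -0.  -0.1] q [-0.12  0.32  1.76 -0.    1.06 -0.43] tilt [ 0. -0.]
turn units -0.04 then shift units [ 0.06 -0.06  4.99]
wedge (array([ 535.2, -358.6]), array([ 533.1, -359.6,   56.9,   14.3]), 16.2, np.float64(15.7))
```

View pics/l.png

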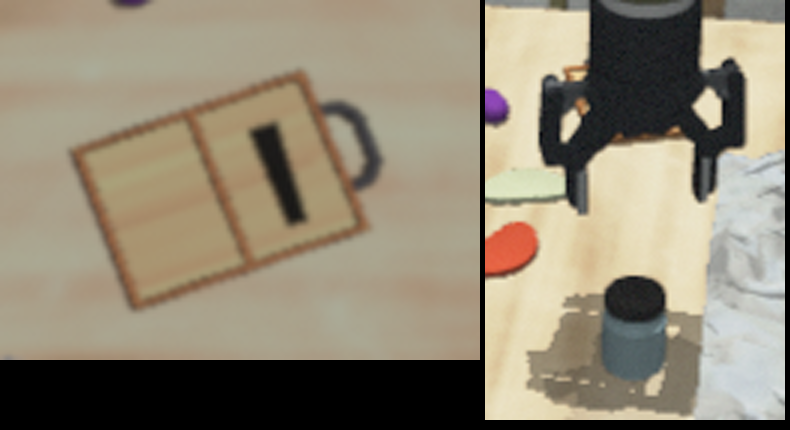

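The wedge lies centred in the handle compartment at about (278,172) in the crop, and the gripper stands open above the jar. Descend and grip.

```bash
python3 -m crank '[[[0.06,-0.06,0.5,0,0,0,80],[0,0,0.9,0,0,0,80],[0,0,0.9,0,0,0,80],[0,0,0.9,0,0,0,80],[0,0,0.8,0,0,0,80],[0,0,0.6,0,0,0,80],[0,0,0.39,0,0,0,80],[0,0,0,0,0,0,45]]]' 35 
python3 -m crank '[[[0,0,0,0,0,0,40],[0,0,0,0,0,0,40],[0,0,0,0,0,0,40],[0,0,0,0,0,0,40],[0,0,0,0,0,0,40],[0,0,0,0,0,0,40],[0,0,0,0,0,0,40],[0,0,0,0,0,0,40]]]'
python3 plan.py 475.9 58.5 140 108  513.9 -290.7 140 108
```

```text
time_s: 39.95
eef_pos: [475.3, 58.9, 7.9]
ee_rot: [-0.001, 0.59, 0.807, -0.0]
force: [0.3, -0.8, 0.7]
grip_width: 0.795
grip_force: 0.0
time_s: 40.75
eef_pos: [476.4, 59.1, 9.7]
ee_rot: [0.001, 0.59, 0.807, 0.0]
force: [-0.0, -0.5, 7.5]
grip_width: 0.558
grip_force: 36.7
t 40.8 pos [476.4  59.1   9.7] psi 107.7 w 47.7 gf 36.7 F [-0.  -0.5  7.5] q [-0.12  0.53  1.86 -0.    0.76 -0.43] tilt [ 0.002 -0.   ]
turn units -0.04 then shift units [-0.02 -0.03 -5.21]
turn units -0.0 then shift units [-13.75  -2.87  -0.  ]
```

```bash
python3 -m crank '[[[0,0,-0.3,0,0,0,40],[0,0,-0.6,0,0,0,40],[0,0,-0.9,0,0,0,40],[0,0,-0.9,0,0,0,40],[0,0,-0.5,0,0,0,40],[-0.3,-0.06,0,0,0,0,40],[-0.6,-0.13,0,0,0,0,40],[-0.85,-0.18,0,0,0,0,40]]]' 
python3 -m crank '[[[-0.9,-0.19,0,0,0,0,40],[-0.9,-0.19,0,0,0,0,40],[-0.9,-0.19,0,0,0,0,40],[-0.9,-0.19,0,0,0,0,40],[-0.9,-0.19,0,0,0,0,40],[-0.9,-0.19,0,0,0,0,40],[-0.9,-0.19,0,0,0,0,40],[-0.9,-0.19,0,0,0,0,40]]]' >/dev/null
python3 -m crank '[[[-0.9,-0.18,0,0,0,0,40],[-0.9,-0.18,0,0,0,0,40],[-0.9,-0.18,0,0,0,0,40],[-0.9,-0.18,0,0,0,0,40],[-0.8,-0.16,0,0,0,0,40],[-0.4,-0.1,0,0,0,0,40],[0,0,0,0,0,0,40],[0,0,0,0,0,0,40]]]' >/dev/null
python3 plan.py 513.9 -290.7 15.5 108
```

```text
time_s: 41.55
eef_pos: [479.6, 14.4, 88.2]
ee_rot: [-0.001, 0.59, 0.808, -0.0]
force: [0.7, -0.6, -0.8]
grip_width: 0.556
grip_force: 36.1
t 43.1 pos [ 511.5 -289.4   88.3] psi 107.7 w 47.4 gf 36.1 F [ 0.9  0.1 -1.7] q [-0.71  0.59  1.47  0.    1.08 -1.02] tilt [-0.001  0.001]
turn units -0.04 then shift units [-0.08  0.08  2.91]
```

```bash
python3 -m crank '[[[-0.08,0.08,0.5,0,0,0,40],[0,0,0.8,0,0,0,40],[0,0,0.7,0,0,0,40],[0,0,0.5,0,0,0,40],[0,0,0.3,0,0,0,40],[0,0,0.1,0,0,0,40],[0,0,0,0,0,0,40],[0,0,0,0,0,0,40]]]'; python3 plan.py 513.9 -290.7 14.3 108
```

```text
time_s: 43.95
eef_pos: [514.7, -291.6, 17.0]
ee_rot: [0.001, 0.59, 0.807, -0.0]
force: [-0.4, 0.1, -1.1]
grip_width: 0.558
grip_force: 36.1
t 44.0 pos [ 514.7 -291.6   17. ] psi 107.7 w 47.7 gf 36.1 F [-0.4  0.1 -1.1] q [-0.71  0.7   1.5  -0.    0.94 -1.02] tilt [ 0.001 -0.001]
turn units -0.04 then shift units [ 0.04 -0.02  0.11]
```

```bash
python3 -m crank '[[[0.04,-0.02,0.04,0,0,0,40],[0,0,0.04,0,0,0,40],[0,0,0.02,0,0,0,40],[0,0,0,0,0,0,40],[0,0,0,0,0,0,40],[0,0,0,0,0,0,58],[0,0,0,0,0,0,58],[0,0,0,0,0,0,58]]]'
python3 -m crank '[[[0,0,0,0,0,0,58],[0,0,-0.3,0,0,0,58],[0,0,-0.7,0,0,0,60],[0,0,-1,0,0,0,65],[0,0,-1,0,0,0,65],[0,0,-1,0,0,0,65],[0,0,-1,0,0,0,60],[0,0,0,0,0,0,60]]]' >/dev/null
python3 plan.py 468.7 343.3 140 79.5
```

```text
time_s: 44.75
eef_pos: [513.6, -290.6, 13.8]
ee_rot: [0.0, 0.59, 0.807, -0.0]
force: [0.1, -0.8, -0.3]
grip_width: 0.678
grip_force: 0.0
t 45.5 pos [ 514.8 -291.6  142.8] psi 107.7 w 60.2 gf 0.0 F [-0.  -0.7 -0.9] q [-0.71  0.53  1.41  0.    1.19 -1.02] tilt [ 0.005 -0.004]
turn units 3.52 then shift units [24.63 -6.44  0.11]
```

Run:
```python
from rig import *
from h import *
t=capture("top");cv2.imwrite("pics/t6.png",t)
f=lambda u,v,z=9:ray("top",(145-.5+(u+.5)/5,150-.5+(v+.5)/5),z)
for c in((250.5,159),(212,302),(175,446)):print(f(*c).round(1))
for z in(12,16,20):print(z,"tin",blob("top",t,(185,210),11,(10,105,40),(30,255,255),z)[:2],"stone",blob("top",t,(176,239),14,(0,0,0),(180,255,70),z)[:2])
S=8;c=cv2.resize(t[165:262,150:224],None,fx=S,fy=S,interpolation=2);h=cv2.cvtColor(c,cv2.COLOR_BGR2HSV)
# rim (reddish hue / dark edges) : outer tray contour from rim colour
m=cv2.inRange(h,(5,90,0),(15,255,160));k=cv2.findContours(m,0,1)[0];k=max(k,key=cv2.contourArea)
W=np.array([ray("top",(150-.5+(p[0][0]+.5)/S,165-.5+(p[0][1]+.5)/S),9) for p in k],np.float32)
(cx,cy),wh,a=cv2.minAreaRect(W);print("tray",cx,cy,wh,a)
```

```text
[605.8 307.2]
[537.4 322.3]
[470.1 336.4]
12 tin (array([535.2, 327.8]), array([535.2, 327.6,  30.8,  27. ])) stone (array([468.8, 344.1]), array([468.9, 344.1,  46.2,  26.6]))
16 tin (array([534.6, 326.4]), array([534.6, 326.1,  30.6,  26.9])) stone (array([468.5, 342.6]), array([468.6, 342.6,  46. ,  26.5]))
20 tin (array([534., 325.]), array([534. , 324.7,  30.5,  26.8])) stone (array([468.2, 341.1]), array([468.2, 341.1,  45.8,  26.4]))Traceback (most recent call last):
  File "<stdin>", line 10, in <module>
  File "h.py", line 4, in ray
    m=camera_model(n);T=m["world_from_camera"];u,v=uv
ValueError: time passes only in moves, steps and waits
```

The tin is about 4 mm and the stone about 6 mm off centre. There is plenty of time, so I'll regrip and recentre both.

```bash
python3 -m crank '[[[0,0,0,0,0,0.96,50],[0,0,0,0,0,0.96,50],[0,0,0,0,0,0.96,50],[0,0,0,0,0,0.96,50],[0,0,0,0,0,0,40],[0,0,0,0,0,0,40],[0,0,0,0,0,0,40],[0,0,0,0,0,0,40]]]' >/dev/null
python3 plan.py 535.2 326 130 77
```

```text
t 46.4 pos [ 513.5 -290.6  138.6] psi 77.1 w 40.0 gf 0.0 F [ 0.6 -0.6  0.6] q [-0.71  0.54  1.42 -0.    1.19 -0.49] tilt [-0.  0.]
turn units 0.01 then shift units [24.23 -4.7   0.35]
```

```bash
python3 -m crank '[[[0.9,-0.17,0,0,0,0,36],[0.9,-0.17,0,0,0,0,36],[0.9,-0.17,0,0,0,0,36],[0.9,-0.17,0,0,0,0,36],[0.9,-0.17,0,0,0,0,36],[0.9,-0.17,0,0,0,0,36],[0.9,-0.17,0,0,0,0,36],[0.9,-0.17,0,0,0,0,36]]]' >/dev/null
python3 -m crank '[[[0.9,-0.17,0,0,0,0,36],[0.9,-0.17,0,0,0,0,36],[0.9,-0.17,0,0,0,0,36],[0.9,-0.17,0,0,0,0,36],[0.9,-0.17,0,0,0,0,36],[0.9,-0.17,0,0,0,0,36],[0.9,-0.17,0,0,0,0,36],[0.9,-0.17,0,0,0,0,36]]]' >/dev/null
python3 -m crank '[[[0.9,-0.18,0,0,0,0,36],[0.9,-0.18,0,0,0,0,36],[0.9,-0.18,0,0,0,0,36],[0.9,-0.18,0,0,0,0,36],[0.9,-0.18,0,0,0,0,36],[0.9,-0.18,0,0,0,0,36],[0.9,-0.18,0,0,0,0,36],[0.9,-0.18,0,0,0,0,36]]]' >/dev/null
python3 -m crank '[[[0.9,-0.18,0,0,0,0,36],[0.9,-0.18,0.3,0,0,0,36],[0.8,-0.16,0.6,0,0,0,36],[0,0,0.8,0,0,0,36],[0,0,0.8,0,0,0,36],[0,0,0.5,0,0,0,36],[0,0,0,0,0,0,36],[0,0,0,0,0,0,36]]]' >/dev/null
python3 plan.py 535.2 326 9 77
```

```text
t 49.6 pos [536.4 325.2  64.5] psi 77.0 w 35.9 gf 0.0 F [-0.5 -0.3 -0.1] q [0.36 0.7  1.35 0.   1.09 0.59] tilt [0.001 0.   ]
turn units -0.0 then shift units [ 0.02 -0.05  2.22]
```

```bash
python3 -m crank '[[[0.02,-0.05,0.7,0,0,0,36],[0,0,0.7,0,0,0,36],[0,0,0.4,0,0,0,36],[0,0,0.3,0,0,0,36],[0,0,0.12,0,0,0,36],[0,0,0,0,0,0,20],[0,0,0,0,0,0,20],[0,0,0,0,0,0,20]]]' 30
python3 -m crank '[[[0,0,0,0,0,0,20],[0,0,0,0,0,0,20],[0,0,-0.25,0,0,0,20],[-0.06,0.06,0,0,0,0,20],[-0.06,0.07,0,0,0,0,20],[0,0,0,0,0,0,20],[0,0,0,0,0,0,20],[0,0,0,0,0,0,20]]]'; python3 plan.py 537.7 322.4 8.8 77
```

```text
time_s: 50.4
eef_pos: [535.1, 326.1, 8.8]
ee_rot: [0.0, 0.783, 0.622, 0.0]
force: [0.8, -0.3, -0.8]
grip_width: 0.296
grip_force: 30.6
time_s: 51.2
eef_pos: [537.3, 322.3, 14.4]
ee_rot: [-0.0, 0.783, 0.622, -0.0]
force: [-0.3, -0.7, -1.6]
grip_width: 0.294
grip_force: 30.7
t 51.2 pos [537.3 322.3  14.4] psi 77.0 w 25.1 gf 30.7 F [-0.3 -0.7 -1.6] q [0.35 0.76 1.38 0.   1.   0.58] tilt [-0. -0.]
turn units -0.0 then shift units [0.01 0.01 0.23]
```

```bash
python3 -m crank '[[[0,0,0.12,0,0,0,20],[0,0,0.1,0,0,0,20],[0,0,0,0,0,0,20],[0,0,0,0,0,0,20],[0,0,0,0,0,0,33],[0,0,0,0,0,0,33],[0,0,0,0,0,0,33],[0,0,-0.3,0,0,0,33]]]'
python3 -m crank '[[[0,0,-0.7,0,0,0,36],[0,0,-0.9,0,0,0,40],[0,0,-0.5,0,0,0,45],[0,0,0,0,0,-0.3,45],[0,0,0,0,0,0,45],[0,0,0,0,0,0,45],[0,0,0,0,0,0,45],[0,0,0,0,0,0,45]]]' >/dev/null
python3 plan.py 468.7 343 65 79.5 468.7 343 8 79.5
```

```text
time_s: 52.0
eef_pos: [536.8, 322.1, 16.0]
ee_rot: [-0.0, 0.783, 0.622, -0.001]
force: [-0.1, -0.1, -0.4]
grip_width: 0.384
grip_force: 0.0
t 52.8 pos [537.3 322.3  68.8] psi 79.3 w 44.9 gf 0.0 F [0.6 0.9 0.2] q [0.35 0.69 1.35 0.   1.1  0.54] tilt [-0. -0.]
turn units -0.02 then shift units [ 0.32 -2.85  0.15]
turn units -0.0 then shift units [0.   0.   2.28]
```

```bash
python3 -m crank '[[[0.08,-0.71,0,0,0,0,36],[0.08,-0.71,0,0,0,0,36],[0.08,-0.71,0,0,0,0,36],[0.08,-0.72,0,0,0,0,36],[0,0,0.5,0,0,0,36],[0,0,0.5,0,0,0,36],[0,0,0,0,0,0,36],[0,0,0,0,0,0,36]]]' >/dev/null
python3 plan.py 468.7 343 9.5 79.5
python3 - <<'E'
from rig import *; import cv2,numpy as np
s=capture("side")
cv2.imwrite("pics/m.png",cv2.resize(s[270:370,240:390],None,fx=5,fy=5,interpolation=2))
E
```

```text
t 53.6 pos [469.3 342.9  43.4] psi 79.3 w 35.9 gf 0.0 F [-0.7  0.2  0.2] q [ 0.43  0.64  1.52 -0.    0.98  0.62] tilt [-0.001 -0.   ]
turn units -0.02 then shift units [-0.   -0.02  1.36]
```

View pics/m.png

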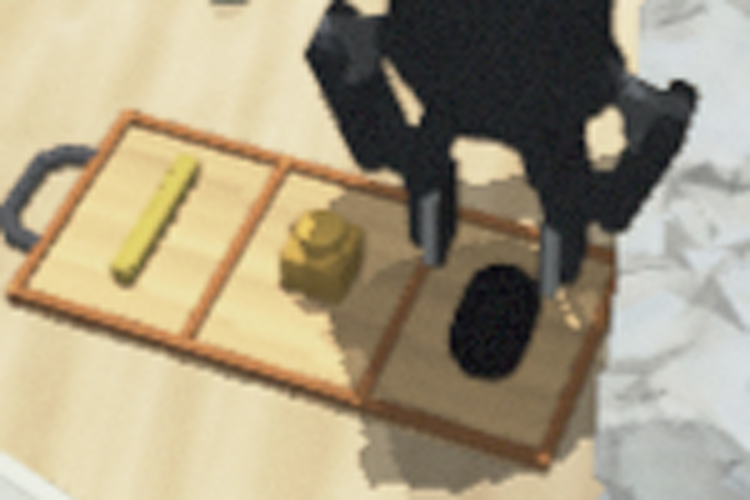

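Tin upright, fingers straddling the stone. Grip and shift it.

```bash
python3 -m crank '[[[0,-0.02,0.5,0,0,0,36],[0,0,0.5,0,0,0,36],[0,0,0.3,0,0,0,36],[0,0,0.08,0,0,0,36],[0,0,0,0,0,0,20],[0,0,0,0,0,0,20],[0,0,0,0,0,0,20],[0,0,0,0,0,0,20]]]' 35
python3 -m crank '[[[0,0,0,0,0,0,20],[0,0,-0.2,0,0,0,20],[-0.12,0.05,0,0,0,0,20],[-0.11,0.05,0,0,0,0.28,20],[0,0,0,0,0,0,20],[0,0,0,0,0,0,20],[0,0,0,0,0,0,20],[0,0,0,0,0,0,20]]]'; python3 plan.py 470 337 9 77.2
```

```text
time_s: 54.45
eef_pos: [468.5, 343.5, 9.8]
ee_rot: [0.0, 0.77, 0.639, 0.0]
force: [-0.3, 0.8, -0.4]
grip_width: 0.318
grip_force: 34.5
time_s: 55.25
eef_pos: [469.7, 337.4, 14.6]
ee_rot: [0.0, 0.782, 0.624, 0.0]
force: [-0.0, 0.3, 0.0]
grip_width: 0.321
grip_force: 34.5
t 55.2 pos [469.7 337.4  14.6] psi 77.2 w 27.4 gf 34.5 F [-0.   0.3  0. ] q [ 0.42  0.68  1.55 -0.    0.91  0.64] tilt [0. 0.]
turn units -0.01 then shift units [-0.01  0.01  0.22]
```

```bash
python3 -m crank '[[[0,0,0.1,0,0,0,20],[0,0,0.1,0,0,0,20],[0,0,0,0,0,0,20],[0,0,0,0,0,0,20],[0,0,0,0,0,0,20],[0,0,0,0,0,0,34],[0,0,0,0,0,0,34],[0,0,0,0,0,0,34]]]'
python3 -m crank '[[[0,0,-0.3,0,0,0,34],[0,0,-0.7,0,0,0,34],[0,0,-1,0,0,0,34],[0,0,-1,0,0,0,40],[0,0,-1,0,0,0,40],[0,0,-1,0,0,0,40],[-0.6,0,0,0,0,0,40],[-0.9,0,0,0,0,0,40]]]'
python3 -m crank '[[[-1,0,0,0,0,0,40],[-1,0,0,0,0,0,40],[-1,0,0,0,0,0,40],[-1,0,0,0,0,0,40],[-1,0,0,0,0,0,40],[-1,0,0,0,0,0,40],[-1,0,0,0,0,0,40],[-1,0,0,0,0,0,40]]]'
python3 - <<'E'
from rig import *; import cv2,numpy as np
from h import *
t=capture("top");s=capture("side");cv2.imwrite("pics/t7.png",t)
b=cv2.resize(t[145:265,140:230],None,fx=4,fy=4,interpolation=2)
c=cv2.resize(t[165:255,420:520],None,fx=4,fy=4,interpolation=2)
d=cv2.resize(s[100:190,290:390],None,fx=2,fy=2,interpolation=2)
o=np.zeros((600,770,3),np.uint8);o[:480,:360]=b;o[:360,365:765]=c;o[370:550,365:565]=d
cv2.imwrite("pics/n.png",o)
print("stone",blob("top",t,(178,239),14,(0,0,0),(180,255,70),14)[0])
E
```

```text
time_s: 56.05
eef_pos: [469.8, 337.3, 9.7]
ee_rot: [0.0, 0.782, 0.623, 0.0]
force: [0.7, 0.0, 0.1]
grip_width: 0.398
grip_force: 0.0
time_s: 56.85
eef_pos: [461.5, 301.0, 135.8]
ee_rot: [0.0, 0.782, 0.624, 0.001]
force: [1.0, -0.0, -0.4]
grip_width: 0.47
grip_force: 0.0
time_s: 57.65
eef_pos: [416.6, 104.9, 135.2]
ee_rot: [0.0, 0.782, 0.623, 0.0]
force: [-0.4, -0.2, -0.1]
grip_width: 0.466
grip_force: 0.0
stone [469.5 337.9]
```

View pics/n.png

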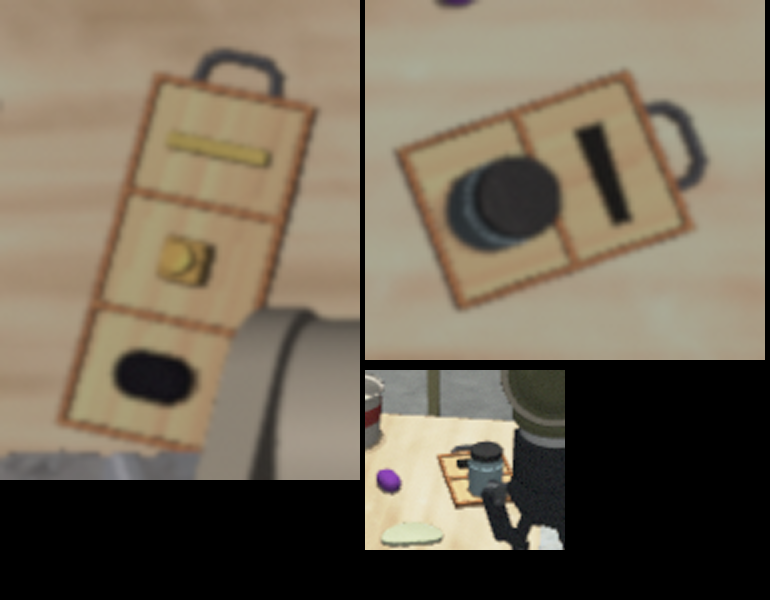

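All five things are centred: stone at (154,377), tin upright, wax, wedge, and the jar's base at about (489,209) against a compartment centre of (488,209). The arm is clear, so I'll hand in.

```bash
python3 -c "
from rig import *
print(finish_job())"
```

```text
the job is handed in; nothing more can be done
None
```

I filled both trays as asked and handed the job in at about 58 s of robot time: wax stick, brass tin and black stone in the long tray, wedge and glaze jar in the short tray, all centred in the last pictures; I never moved the ribs or the stamp, and no verdict was returned.

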